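# Clamp a block in the vise on its matching parallels

## Task

Get the aluminium block ready for drilling: lay the two taller steel parallels crosswise on the bed of the vise, parallel to its jaws and well apart, one toward each jaw; set the block flat on both of them, centred, with its ends facing the jaws; then push the sliding jaw home so that the block is held against the fixed jaw. Leave the two low parallels where they lie.

Things in the scene. Friction and masses are not known exactly. Their poses are not given: they have to be found in the camera images.
- vise: Low grey machine vise fixed to the table, 215 x 90 mm. Origin: underside, near the middle; x points to the fixed jaw (away from the robot, turned up to 0.35 rad), y along the jaws. Flange 8 mm high, y -45..45. Bed y -26..26, flat top at z = 24 mm, open at the sides. Fixed jaw: face at x = 75 mm, 60 mm wide, top z = 64 mm; sliding jaw as wide and high.
- jaw (a joint): Sliding jaw's travel in m: its face is at x = -35 mm + this in the vise's frame (opening = 110 mm minus this). Starts at 0 to 10 mm; 34 mm when the block's 76 mm are clamped; end stop 60 mm. Slides stiffly (3 N) and stays where it is left.
- jaw_handle (a point): Middle of the top of the sliding jaw's black upright handle, 84 mm above the table, at x = -88 mm + jaw travel in the vise's frame. Handle: 16 mm thick along the vise's x, 36 mm wide along y, free from z = 40 to 84 mm, 19 mm of space between it and the jaw's back. Push it to the vise's +x to close, on its rear face or held across its 36 mm.
- tall_1: One of the two taller steel parallels, a plain bar 18 (x) x 60 (y) x 20 mm high, about 0.17 kg, ground smooth so that things slide on it, with small dark holes in its sides; origin at the centre of its underside, z up, y along its length. It lies on the table upright at the start.
- tall_2: The other taller parallel, same as tall_1.
- low_1: One of the two low parallels, 18 (x) x 44 (y) x 10 mm high, shorter and flatter than the tall ones; not to be moved. Origin at the centre of its underside, y along its length.
- low_2: The other low parallel, same as low_1.
- block: Bare aluminium block, 76 (x) x 56 (y) x 36 mm high, about 0.4 kg, with two small dark centre marks on top. Origin at the centre of its underside; its two ends (the 56 x 36 mm faces, at x = +-38 mm) go against the jaws.

How it is judged:
By the outcome, as a careful person would: the job done as asked, in the order asked, and still so for the second after the job is handed in, with the robot touching nothing.
It also fails if it takes over 96 s, if anything falls off the work surface, if the arm or the gripper's body presses on something with over 40 N, if the wrist force passes 120 N, or if a joint passes its speed limit or range.

## Robot

A 7-joint arm with a two-finger parallel gripper is mounted at the origin on a cart in front of the work surface, level with it; the furniture and walls round the work are solid. World frame = base frame: x ahead of the robot, y to its left, z up, the work surface at z = 0. Lengths are in m, angles in rad, forces in N, time in s.
With the tool pointing down it reaches from about 0.425 to 1.025 m from the base axis. Payload 9.4 kg.
Tool frame: the origin (TCP) lies between the finger pads; the fingertips stand 14 mm ahead of it and the grasp point (between the pads) lies 5 mm behind it; z points along the fingers, y is the line along which they close (so a half turn about z gives the same grasp; the last joint's range is limited). The gripper opens to 93 mm and grips with 3 to 60 N. Pads are 15 mm wide; open, the fingers measure 128 mm over their backs; the gripper's body (75 mm by 188 mm) begins 65 mm behind the grasp point.
Start: joints at [1.09, 0.599, -0.003, 1.599, 0.002, 0.943, -0.08], TCP at [0.285, -0.667, 0.233] pointing down, gripper open.
Joint ranges: [-2.57, 2.57], [-0.35, 1.97], [-1.29, 1.29], [0.11, 2.56], [-1.05, 4.19], [0.11, 1.86], [-2.63, 2.63]. Speed limits (rad/s): [2.22, 2.22, 3.01, 3.01, 3.14, 3.14, 3.14].

## Interface

Orientations are given as a unit quaternion [x, y, z, w].
In Python, from station import bot gives the robot as it stands. The module is installed in compiled form; this text tells all that it offers.
- The arm moves only by the shell command python3 -m jog 'ROWS' [FORCE]. ROWS is JSON, a list of rows, each a list of 7 numbers: the shift along the world's x, y, z in m, then the turn, a rotation vector about the world's x, y, z in rad, then the opening, from 0 (shut) to 1 (fully open). In form: [[tx, ty, tz, ax, ay, az, jaw], ...]. A call has 1 to 12 rows; each row shifts and turns the commanded pose from where the row before left it; what a row does not reach is not made up. A row lasts 1/10 s, in which the tool goes at most 50 mm and 8.59 degrees, less where a joint would pass 70% of its speed; a pose out of reach is approached as far as the arm can. A call is refused whole if a number of a shift passes 0.05 or a number of a turn 0.15, either way. A call with a gripper value outside its range is refused whole. The fingers move at their own pace and stop on an object; FORCE is the grip in N (left out, the last holds). Time passes only in rows, so rows that do not move let the fingers close. It gives the time, the measured TCP pose, the force, the opening and the grip force at its end, in the units of the state.
- bot.get_obs(): the state, without advancing time (a new reading comes with each control period).
- bot.get_image(name): name is "side" or "top" or "wrist"; returns a dict with "img" (480x640x3 uint8, blue, green, red), "depth" (480x640 float32, m along the optical axis (not along the pixel's ray), 0 where there is no reading), "fx", "fy", "cx", "cy" (pixels), "k1" (the pictures are not rectified: a ray, as slopes to the right and down, at radius r is drawn at 1 + k1 r^2 times it, then the intrinsics apply), "R" (3x3) and "t" (3): a world point X has camera coordinates R X + t. Camera axes: x right, y down, z forward; pixel columns grow to the right and rows downward; lengths in m; the calibration is good to about 2 mm. A picture is of the moment at which its call begins.
- bot.job_done(): hands the job in; it is judged then, once.
The state is a dict: "clock": time; "joint_positions": joint angles; "joint_velocities": joint speeds; "effort": joint torques, N m; "eef_pos": TCP position; "tcp_rot": TCP orientation; "force": force on the tool from outside, world axes, zero at the start; "torque": the same for the moment, N m; "opening": finger opening in m; "grip_force": force on a finger pad.
Only numpy, scipy, OpenCV 4.12 (cv2) and the standard library are available. Lean on these libraries where they do the work, as an engineer would, in place of code of your own. Each camera call takes 0.05 s, during which the arm holds its last target. There are 200 camera calls.

## Working session

There is one attempt and no reset: what is moved stays moved. The work goes in short steps, Python scripts to look and compute and a shell command to move; the robot and the scene stay as the last step left them, time stands still between calls to the robot, and variables do not carry over. Pictures are saved under pics/ and viewed, at most 14 in all, crops included, and the job is handed in when it is done.

```bash
ls; mkdir -p pics
python3 - <<'E'
from station import bot
import cv2,numpy as np
for n in("top","side"):
    d=bot.get_image(n);cv2.imwrite(f"pics/{n}0.png",d["img"]);np.savez(f"pics/{n}0.npz",**d)
    print(n,d["fx"],d["cx"],d["cy"],d["k1"],np.round(-d["R"].T@d["t"],3),np.round(d["R"],2).tolist())
print(bot.get_obs())
E
```

```text
pics
top 547.6351748239082 316.75845177939016 252.41719676153656 -0.10788094036321418 [0.326 0.029 1.344] [[0.03, -1.0, -0.02], [-0.99, -0.03, -0.16], [0.16, 0.02, -0.99]]
side 588.8674859165626 320.5742126160996 239.66355324530102 0.05580090370447046 [0.219 0.894 0.613] [[-0.94, -0.35, -0.0], [-0.17, 0.47, -0.87], [0.3, -0.81, -0.5]]
{'clock': 0.1, 'joint_positions': array([ 1.09029522,  0.6000295 , -0.00254565,  1.6000395 ,  0.00181983,
        0.94289766, -0.07980242]), 'joint_velocities': array([ 0.00164817, -0.00071271,  0.0007172 , -0.00133915,  0.00013775,
        0.00010944, -0.00010735]), 'effort': array([ 5.05311240e-03, -7.66561747e+01,  1.50225934e+00, -2.52938640e+01,
       -5.22662513e-02,  1.35931812e-02,  7.75495482e-05]), 'eef_pos': array([ 0.28468855, -0.66631925,  0.23186127]), 'tcp_rot': array([ 9.79680016e-01,  2.00565687e-01, -2.06928898e-04, -6.54134017e-04]), 'force': array([-0.74912074,  1.07629682, -0.92975702]), 'torque': array([-0.02821691,  0.03024844, -0.01921047]), 'grip_force': 0.0, 'opening': 0.09266848368291773}
```

View pics/top0.png

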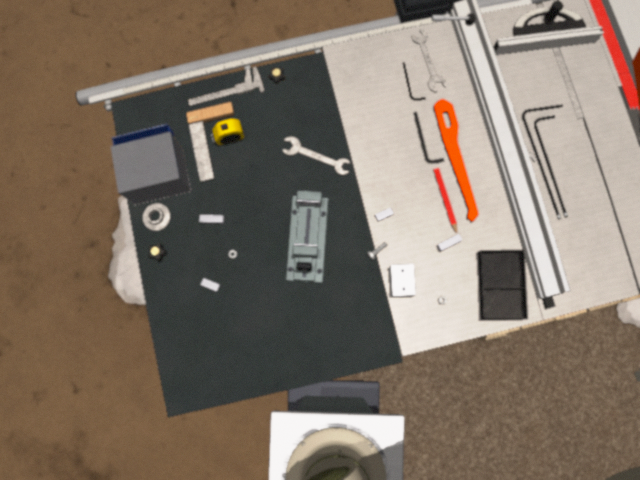

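View pics/side0.png

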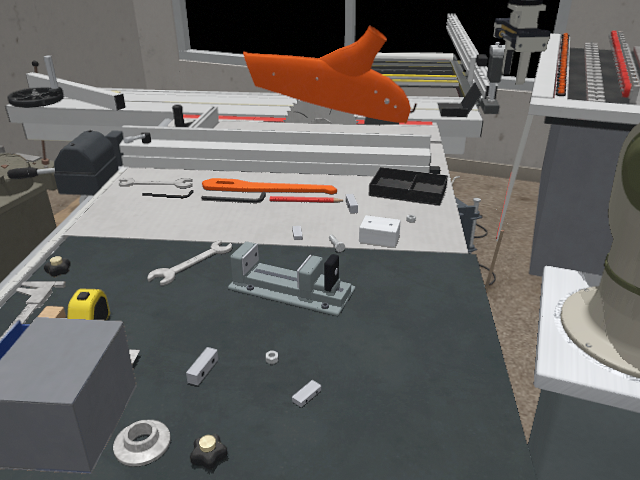

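The top view shows the vise near (307,237) with its handle toward the robot, and the block at (402,280). The tall-looking bars are at (211,218) and (449,242); the shorter bars are at (384,214) and (210,285). The side view agrees.

```bash
cat > h.py <<'E'
import cv2,numpy as np
def rays(d,uv):
    K=np.array([[d["fx"],0,d["cx"]],[0,d["fy"],d["cy"]],[0,0,1.]])
    n=cv2.undistortPoints(np.float64(uv).reshape(-1,1,2),K,np.array([float(d["k1"]),0,0,0]))[:,0]
    return np.c_[n,np.ones(len(n))]
def plane(d,uv,z):
    R=d["R"];c=-R.T@d["t"];w=rays(d,uv)@R
    return c+w*((z-c[2])/w[:,2])[:,None]
def cloud(d):
    v,u=np.mgrid[:480,:640];r=rays(d,np.c_[u.ravel(),v.ravel()])*d["depth"].reshape(-1,1)
    P=((r-d["t"])@d["R"]).reshape(480,640,3);P[d["depth"]==0]=np.nan;return P
def rect(d,mask,z,lo=30):
    """min-area rectangles of blobs in mask, with their corners cast on plane z: centre, sizes, angle of long side"""
    out=[]
    for c in cv2.findContours(mask.astype(np.uint8),cv2.RETR_EXTERNAL,cv2.CHAIN_APPROX_NONE)[0]:
        if cv2.contourArea(c)<lo: continue
        p=plane(d,c[:,0],z)[:,:2]
        (x,y),(a,b),t=cv2.minAreaRect((p*1000).astype(np.float32))
        if a<b:a,b,t=b,a,t+90
        out.append([*np.round(c[:,0].mean(0)),x/1000,y/1000,a,b,np.deg2rad((t+90)%180-90)])
    return np.array(out)
E
python3 - <<'E'
from h import *
np.set_printoptions(suppress=True,precision=4,linewidth=150)
d=dict(np.load("pics/top0.npz"));P=cloud(d);z=P[...,2]
for n,(u,v) in dict(tabL=(250,330),tabR=(430,310),b1=(211,218),b2=(449,242),l1=(384,214),l2=(210,285),blk=(402,275),han=(304,267)).items():print(n,P[v,u])
for zz in(.006,.014):
  m=(z>zz)&(z<.15); m[:180]=0;m[320:]=0;m[:,:190]=0;m[:,470:]=0
  print(rect(d,m,.02,15))
im=cv2.resize(d["img"][180:330,190:470],None,fx=2.8,fy=2.8,interpolation=cv2.INTER_CUBIC);cv2.imwrite("pics/c1.png",im)
E
```

```text
tabL [ 0.3449  0.2187 -0.    ]
tabR [ 0.4056 -0.2209 -0.0022]
b1 [0.6199 0.3287 0.012 ]
b2 [ 0.5727 -0.2647  0.0175]
l1 [ 0.6412 -0.1044  0.009 ]
l2 [0.4519 0.3223 0.0064]
blk [ 0.4861 -0.1468  0.0326]
han [0.4922 0.0874 0.0877]
[[210.     285.       0.4518   0.3194  44.4047  17.6489   1.2269]
 [403.     281.       0.4748  -0.1492  79.992   63.0681   0.1202]
 [232.     254.       0.5287   0.2691  17.8568  17.3495   0.822 ]
 [377.     250.       0.5494  -0.0875  53.5269  19.4088  -0.8433]
 [449.     242.       0.573   -0.2644  62.035   20.8734  -1.0856]
 [212.     219.       0.6157   0.3254  63.42    20.4188  -1.5495]
 [383.     214.       0.6396  -0.1027  45.0717  17.9397  -1.0756]
 [306.     237.       0.5798   0.0859 227.0136  89.3318  -0.0385]
 [466.     197.       0.6822  -0.3021 100.7351  27.9365  -0.0215]
 [447.     203.       0.6686  -0.2605 128.603   15.8176   0.2897]]
[[402.     280.       0.4755  -0.149   78.4569  59.5235   0.069 ]
 [371.     254.       0.5362  -0.0699  17.3976  14.6867   0.0125]
 [449.     242.       0.5729  -0.2658  59.5672  18.4013  -1.0634]
 [211.     218.       0.6169   0.3266  60.7918  17.8891  -1.5495]
 [306.     235.       0.5814   0.0897 224.2991  64.769   -0.0458]]
```

View pics/c1.png

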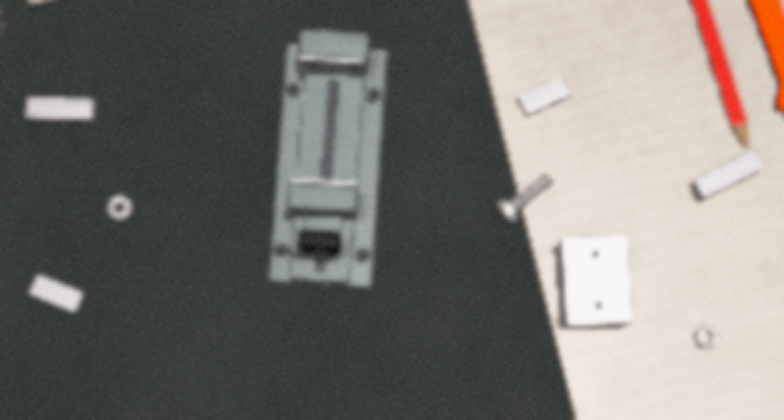

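The crop confirms four bars, the vise (handle toward the robot) and the block with two marks, and the bars' sizes match. I'll grip the bars by their ends and the block across its width, with the fingers closing along the vise's y. First I'll take a wrist view near the right bar.

```bash
python3 -m jog '[[0.026,0.036,0,0,0,0,1],[0.026,0.036,0,0,0,0,1],[0.026,0.036,0,0,0,0,1],[0.026,0.036,0,0,0,0,1],[0.026,0.036,0,0,0,0,1],[0.026,0.036,0,0,0,0,1],[0.026,0.036,0,0,0,0.04,1],[0.026,0.036,0,0,0,0.045,1],[0.026,0.036,0,0,0,0,1],[0.026,0.036,0,0,0,0,1],[0.028,0.042,0,0,0,0,1],[0,0,0,0,0,0,1]]' 20
python3 - <<'E'
from station import bot
from h import *
d=bot.get_image("wrist");cv2.imwrite("pics/w1.png",d["img"]);np.savez("pics/w1.npz",**d);print(np.round(-d["R"].T@d["t"],3))
print(bot.get_obs()["eef_pos"],bot.get_obs()["tcp_rot"])
E
```

```text
clock: 1.3
eef_pos: [0.5769, -0.257, 0.2322]
tcp_rot: [0.969, 0.247, 0.001, -0.002]
force: [0.9, 0.5, 0.4]
opening: 0.0931
grip_force: 0.0
[ 0.649 -0.218  0.385]
[ 0.57468486 -0.26076839  0.23217804] [ 9.69453181e-01  2.45274886e-01  2.77529227e-04 -8.26357070e-04]
```

View pics/w1.png

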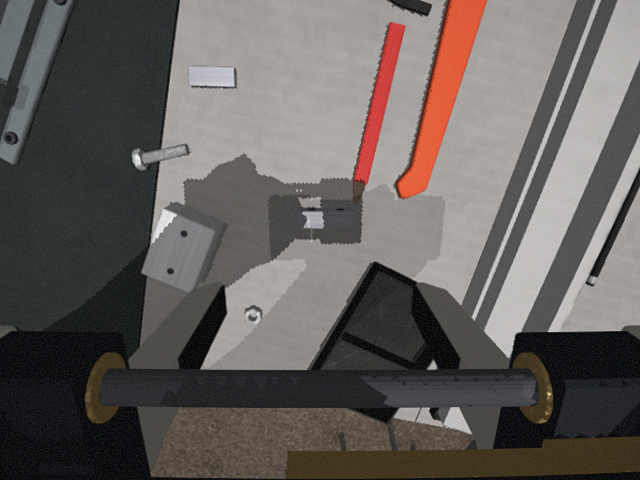

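The wrist view shows the bar in the gripper's shadow around (318,215), the block at (185,248), a low bar at (212,76) and a bolt at (160,155). Depth isn't affected by shadow, so I'll measure with that.

Run:
```python
from h import *
np.set_printoptions(suppress=True,precision=4,linewidth=150)
d=dict(np.load("pics/w1.npz"));P=cloud(d);z=P[...,2]
print("table",np.nanmedian(z[240:280,250:300]),"bar",z[215,310:330:5],"blk",z[240:260:5,170:200:10])
m=(z>.014)&(z<.03);m[300:]=0;m[:,:170]=0;m[:,:]&=True
m2=m.copy();m2[:195]=0;m2[245:]=0;m2[:,:240]=0;m2[:,375:]=0
print(rect(d,m2,.02,60))
m=(z>.028)&(z<.05);m[310:]=0;m[:190]=0;m[:,:120]=0;m[:,260:]=0
print(rect(d,m,.036,60))
```

```text
table 0.0006524628123911508 bar [0.0208 0.023  0.0198 0.0202] blk [[0.0365 0.0365 0.0352]
 [0.0357 0.0354 0.0369]
 [0.0363 0.0365 0.0374]
 [0.0368 0.0364 0.0362]]
[[326.     218.       0.5737  -0.2665  59.3908  18.9027  -1.0696]]
[[178.     249.       0.4757  -0.15    78.4047  57.507    0.0713]]
```

```bash
python3 -m jog '[[-0.001,-0.006,-0.04,0,0,0.005,1],[0,0,-0.04,0,0,0,1],[0,0,-0.04,0,0,0,1],[0,0,-0.04,0,0,0,1],[0,0,-0.03,0,0,0,1],[0,0,-0.014,0,0,0,1],[0,0,0,0,0,0,1],[0,0,0,0,0,0,1]]' 20
python3 - <<'E'
from station import bot
o=bot.get_obs();print(o["eef_pos"],o["tcp_rot"],o["force"])
E
```

```text
clock: 2.15
eef_pos: [0.5718, -0.2718, 0.0295]
tcp_rot: [0.97, 0.244, 0.0, 0.0]
force: [0.0, 0.1, 0.4]
opening: 0.0929
grip_force: 0.0
[ 0.57180233 -0.27178769  0.02948036] [9.69743057e-01 2.44127559e-01 1.99003973e-04 3.15168798e-04] [0.02983318 0.11515722 0.43722746]
```

```bash
python3 -m jog '[[0.002,0.005,-0.011,0,0,0.01,1],[0,0,0,0,0,0,1],[0,0,0,0,0,0,1],[0,0,0,0,0,0,0],[0,0,0,0,0,0,0],[0,0,0,0,0,0,0],[0,0,0,0,0,0,0],[0,0,0,0,0,0,0],[0,0,0,0,0,0,0]]' 25
```

```text
clock: 3.05
eef_pos: [0.5736, -0.2661, 0.0177]
tcp_rot: [0.968, 0.249, 0.0, 0.0]
force: [0.4, -0.5, 1.6]
opening: 0.0599
grip_force: 25.0
```

```bash
python3 -m jog '[[0,0,0.03,0,0,0,0],[0,0,0.045,0,0,0,0],[0,0,0.045,0,0,0,0],[-0.006,0.02,0.04,0,0,-0.06,0],[-0.006,0.04,0.03,0,0,-0.06,0],[-0.006,0.045,0.02,0,0,-0.06,0],[-0.006,0.045,0,0,0,-0.06,0],[-0.006,0.045,0,0,0,-0.06,0],[-0.006,0.045,0,0,0,-0.06,0],[-0.006,0.045,0,0,0,-0.06,0],[-0.006,0.045,0,0,0,-0.06,0],[-0.006,0.024,0,0,0,-0.05,0]]' 
python3 -m jog '[[0,0,0,0,0,0,0],[0,0,0,0,0,0,0],[0,0,0,0,0,0,0]]'
python3 - <<'E'
from station import bot
from h import *
d=bot.get_image("wrist");cv2.imwrite("pics/w2.png",d["img"]);np.savez("pics/w2.npz",**d);print(np.round(-d["R"].T@d["t"],3))
E
```

```text
clock: 4.25
eef_pos: [0.5187, 0.0917, 0.2273]
tcp_rot: [1.0, -0.012, -0.0, -0.001]
force: [1.1, 0.3, -1.9]
opening: 0.0599
grip_force: 25.0
clock: 4.55
eef_pos: [0.5197, 0.0864, 0.2273]
tcp_rot: [1.0, -0.014, -0.0, 0.0]
force: [0.4, 0.4, -0.8]
opening: 0.0599
grip_force: 25.0
[0.602 0.084 0.38 ]
```

View pics/w2.png

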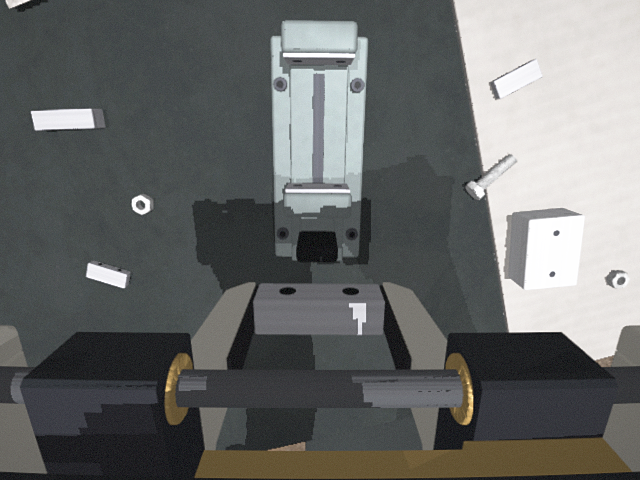

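The wrist view shows the vise well: the fixed jaw's face edge is near row 55, the sliding jaw at row 190, and the handle at (318,245). The held bar is level between the fingers at (318,305).

```bash
cat > vise.py <<'E'
import sys
from h import *
np.set_printoptions(suppress=True,precision=4,linewidth=150)
d=dict(np.load(sys.argv[1]));P=cloud(d);z=P[...,2]
roi=np.zeros(z.shape,bool);roi[:275,262:378]=1
def show(n,m,zz): print(n);print(rect(d,m&roi,zz,80))
show("jaws",(z>.055)&(z<.074),.064)
show("handle",(z>.077)&(z<.095),.084)
show("whole",(z>.003),.008)
show("flange+bed",(z>.004)&(z<.04),.008)
Q=P[(z>.019)&(z<.03)&roi];
print("bed z",np.median(Q[:,2]))
m=((z>.019)&(z<.034)&roi).astype(np.uint8);show("bed",m>0,.024)
q=P[roi&(z>.056)&(z<.074)&(P[...,0]>.62)]
# fixed jaw top side edges: from cloud
(x,y),s,t=cv2.minAreaRect((q[:,:2]*1000).astype(np.float32));print("fixedjaw",x,y,s,t,np.median(q[:,2]))
Q=P[roi&(z>.03)&(z<.055)&(P[...,0]>.62)];print("face pts",len(Q));
f=np.polyfit(Q[:,1],Q[:,0],1);print("face x=%.4f*y+%.4f std %.4f"%(*f,np.std(Q[:,0]-np.polyval(f,Q[:,1]))))
E
python3 vise.py pics/w2.npz
```

```text
jaws
[[316.     239.       0.5042   0.0885  35.2392   7.543    1.5452]
 [317.     202.       0.5379   0.0872  59.4631  25.9082   1.5277]
 [319.      39.       0.6665   0.0821  59.4619  27.7919   1.5441]]
handle
[[316.     252.       0.4992   0.0886  35.1229  17.1445   1.5453]]
whole
[[318.     138.       0.5784   0.0855 233.2904  90.7681  -0.0333]]
flange+bed
[[318.     147.       0.5724   0.0861 217.0209  90.074   -0.0401]]
bed z 0.024969331281693895
bed
[[339.     238.       0.4919   0.0668  44.6661   7.066   -0.0071]
 [294.     237.       0.4931   0.1109  44.6762   8.0502  -0.0416]
 [318.     123.       0.6016   0.0849 108.0745  56.2624  -0.0404]]
fixedjaw 667.5693359375 82.10111999511719 (60.11434555053711, 27.638769149780273) 88.20653533935547 0.06459279425678449
face pts 339
face x=0.0375*y+0.6509 std 0.0002
```

```bash
python3 -m jog '[[0.04,-0.001,0,0,0,-0.011,0],[0.04,-0.001,0,0,0,0,0],[0.04,-0.001,0,0,0,0,0],[0.001,0,-0.03,0,0,0,0],[0,0,-0.04,0,0,0,0],[0,0,-0.04,0,0,0,0],[0,0,-0.03,0,0,0,0],[0,0,0,0,0,0,0],[0,0,0,0,0,0,0],[0,0,0,0,0,0,0]]'
python3 - <<'E'
from station import bot
from h import *
o=bot.get_obs();print(o["eef_pos"],o["tcp_rot"])
d=bot.get_image("wrist");cv2.imwrite("pics/w3.png",d["img"])
E
```

```text
clock: 5.6
eef_pos: [0.6419, 0.0841, 0.0892]
tcp_rot: [1.0, -0.019, 0.001, -0.0]
force: [0.1, 0.3, -0.7]
opening: 0.0596
grip_force: 25.0
[0.64186698 0.0841014  0.08920718] [ 9.99818144e-01 -1.90282630e-02  1.25023978e-03 -2.02952980e-04]
```

View pics/w3.png

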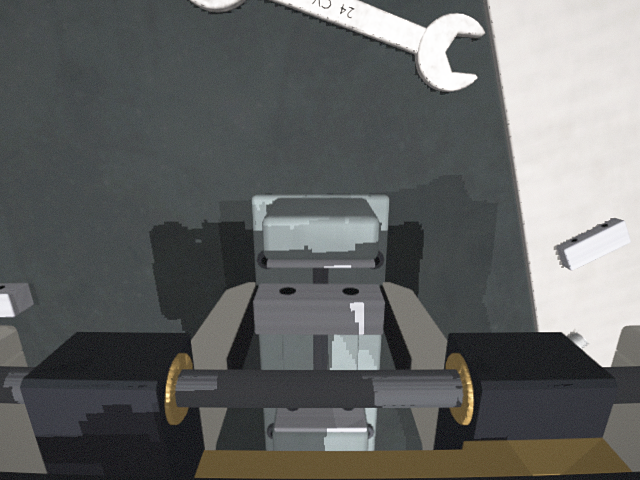

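The bar (318,305) sits just in front of the fixed jaw (320,255) and parallel to it. Lowering now.

```bash
python3 -m jog '[[-0.001,-0.001,-0.02,0,0,0,0],[0,0,-0.018,0,0,0,0],[0,0,-0.004,0,0,0,0],[0,0,0,0,0,0,0],[0,0,-0.003,0,0,0,0],[0,0,0,0,0,0,0],[0,0,0,0,0,0,0]]'
```

```text
clock: 6.35
eef_pos: [0.64, 0.0837, 0.0431]
tcp_rot: [1.0, -0.019, 0.0, -0.0]
force: [0.2, 0.7, -1.8]
opening: 0.06
grip_force: 25.0
```

```bash
python3 -m jog '[[0.001,0,-0.001,0,0,0,0],[0,0,0,0,0,0,0],[0,0,0,0,0,0,0]]'; python3 -m jog '[[0,0,-0.001,0,0,0,0],[0,0,0,0,0,0,0],[0,0,0,0,0,0,0]]'
```

```text
clock: 6.65
eef_pos: [0.641, 0.0836, 0.0417]
tcp_rot: [1.0, -0.019, 0.0, -0.0]
force: [-0.3, 0.3, 1.2]
opening: 0.0599
grip_force: 25.0
clock: 6.95
eef_pos: [0.641, 0.0837, 0.0416]
tcp_rot: [1.0, -0.019, 0.001, -0.0]
force: [-1.6, -0.3, 11.7]
opening: 0.0602
grip_force: 25.0
```

```bash
python3 -m jog '[[0,0,0.001,0,0,0,0.8],[0,0,0,0,0,0,0.8],[0,0,0,0,0,0,1],[0,0,0,0,0,0,1],[0,0,0.02,0,0,0,1],[0,0,0.04,0,0,0,1],[0,0,0.05,0,0,0,1],[0,0,0.05,0,0,0,1],[0,0,0,0,0,0,1],[0,0,0,0,0,0,1]]'
python3 - <<'E'
from station import bot
from h import *
d=bot.get_image("top");cv2.imwrite("pics/t2.png",d["img"])
E
python3 -m jog '[[-0.017,0.04,0,0,0,0.06,1],[-0.017,0.04,0,0,0,0,1],[-0.017,0.04,0,0,0,0,1],[-0.017,0.04,0,0,0,0,1],[-0.017,0.04,0,0,0,0,1],[-0.01,0.04,0,0,0,0,1],[0,0,0,0,0,0,1],[0,0,0,0,0,0,1],[0,0,0,0,0,0,1]]'
python3 - <<'E'
from station import bot
from h import *
np.set_printoptions(suppress=True,precision=4,linewidth=150)
o=bot.get_obs();print(o["eef_pos"],o["tcp_rot"])
d=bot.get_image("wrist");cv2.imwrite("pics/w4.png",d["img"]);np.savez("pics/w4.npz",**d)
z=cloud(d)[...,2]
m=(z>.012)&(z<.03);m[300:]=0;print(rect(d,m,.02,200))
m=(z>.03)&(z<.055);m[300:]=0;print("t1?",rect(d,m,.044,200))
E
```

```text
clock: 7.95
eef_pos: [0.6411, 0.0837, 0.2027]
tcp_rot: [1.0, -0.019, 0.001, -0.0]
force: [-0.2, 0.3, -0.8]
opening: 0.093
grip_force: 0.0
clock: 8.9
eef_pos: [0.5456, 0.3221, 0.2001]
tcp_rot: [1.0, 0.011, -0.001, 0.001]
force: [0.3, -0.7, -0.1]
opening: 0.0933
grip_force: 0.0
[0.5456 0.3221 0.2001] [ 0.9999  0.0108 -0.0008  0.001 ]
[[173.     229.       0.5316   0.4577  45.0769  44.3171   1.5663]
 [314.     139.       0.6163   0.3272  59.791   18.1725   1.5647]
 [152.     130.       0.6205   0.4705  45.605   43.3281  -1.1993]
 [567.     177.       0.575    0.0869 215.7443  63.6868  -0.0148]
 [289.       5.       0.7215   0.3471  33.7255  10.0499  -1.3747]
 [172.      59.       0.6859   0.4663 156.0374  36.6809  -1.3072]]
t1? [[568.     248.       0.5195   0.0912  72.9459  67.1857   1.5263]
 [602.     120.       0.6394   0.0899  67.146   19.2421   1.5214]
 [600.      90.       0.6681   0.092   59.2445  30.3554   1.5301]
 [160.      57.       0.6717   0.4585 155.8519  29.9182  -1.1472]]
```

View pics/w4.png

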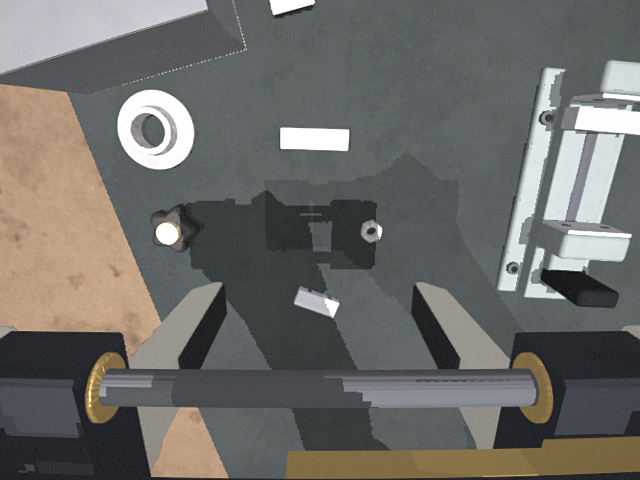

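The wrist view shows the bar at (314,139), clear of the ring at (155,130) and the nut. The first bar lies across the vise at (600,120).

```bash
python3 -m jog '[[0.035,0.003,0,0,0,-0.028,1],[0.036,0.002,0,0,0,0,1],[0,0,-0.045,0,0,0,1],[0,0,-0.045,0,0,0,1],[0,0,-0.045,0,0,0,1],[0,0,-0.03,0,0,0,1],[0,0,0,0,0,0,1],[0,0,0,0,0,0,1],[0,0,0,0,0,0,1]]'
```

```text
clock: 9.85
eef_pos: [0.6181, 0.3285, 0.0385]
tcp_rot: [1.0, -0.003, 0.001, -0.001]
force: [0.1, -0.8, -0.5]
opening: 0.093
grip_force: 0.0
```

```bash
python3 -m jog '[[-0.002,-0.001,-0.018,0,0,0,1],[0,0,-0.002,0,0,0,1],[0,0,0,0,0,0,1],[0,0,0,0,0,0,0],[0,0,0,0,0,0,0],[0,0,0,0,0,0,0],[0,0,0,0,0,0,0],[0,0,0,0,0,0,0],[0,0,0,0,0,0,0]]' 25
```

```text
clock: 10.75
eef_pos: [0.6147, 0.3277, 0.0166]
tcp_rot: [1.0, -0.003, 0.0, -0.0]
force: [-0.5, -1.0, 1.3]
opening: 0.0601
grip_force: 25.0
```

```bash
python3 -m jog '[[0,0,0.03,0,0,0,0],[0,0,0.045,0,0,0,0],[0,0,0.045,0,0,0,0],[0,-0.02,0.03,0,0,0,0],[-0.004,-0.04,0,0,0,-0.033,0],[-0.004,-0.045,0,0,0,0,0],[-0.004,-0.045,0,0,0,0,0],[-0.004,-0.045,0,0,0,0,0],[-0.004,-0.035,0,0,0,0,0],[-0.004,-0.013,0,0,0,0,0],[0,0,0,0,0,0,0],[0,0,0,0,0,0,0]]'
python3 -m jog '[[0,0,0,0,0,0,0],[0,0,0,0,0,0,0]]'
```

```text
clock: 11.95
eef_pos: [0.5908, 0.0861, 0.1664]
tcp_rot: [1.0, -0.019, 0.0, -0.001]
force: [-0.1, -0.3, -1.2]
opening: 0.0596
grip_force: 25.0
clock: 12.15
eef_pos: [0.5908, 0.0866, 0.1662]
tcp_rot: [1.0, -0.018, -0.0, -0.0]
force: [0.4, -0.7, -1.0]
opening: 0.0604
grip_force: 25.0
```

```bash
python3 -m jog '[[-0.001,-0.002,-0.03,0,0,-0.002,0],[0,0,-0.04,0,0,0,0],[0,0,-0.035,0,0,0,0],[0,0,-0.015,0,0,0,0],[0,0,0,0,0,0,0],[0,0,0,0,0,0,0],[0,0,-0.003,0,0,0,0],[0,0,0,0,0,0,0],[0,0,0,0,0,0,0]]'
```

```text
clock: 13.05
eef_pos: [0.5901, 0.0827, 0.0444]
tcp_rot: [1.0, -0.02, 0.001, -0.0]
force: [0.5, -0.6, -2.1]
opening: 0.0599
grip_force: 25.0
```

```bash
python3 -m jog '[[0,0.002,-0.002,0,0,0,0],[0,0,-0.001,0,0,0,0],[0,0,0,0,0,0,0],[0,0,0,0,0,0,0]]';python3 -m jog '[[0,0,-0.001,0,0,0,0],[0,0,0,0,0,0,0],[0,0,0,0,0,0,0]]'
```

```text
clock: 13.45
eef_pos: [0.5898, 0.0848, 0.0405]
tcp_rot: [1.0, -0.02, 0.0, -0.0]
force: [-0.6, 1.4, 0.4]
opening: 0.0598
grip_force: 25.0
clock: 13.75
eef_pos: [0.5898, 0.0848, 0.0405]
tcp_rot: [1.0, -0.02, 0.0, -0.0]
force: [-2.6, 0.5, 12.2]
opening: 0.0601
grip_force: 25.0
```

```bash
python3 -m jog '[[0,0,0.001,0,0,0,0.8],[0,0,0,0,0,0,0.8],[0,0,0,0,0,0,1],[0,0,0,0,0,0,1],[0,0,0.02,0,0,0,1],[0,0,0.04,0,0,0,1],[0,0,0.05,0,0,0,1],[-0.03,0,0.05,0,0,0,1],[-0.04,0,0,0,0,0,1],[0,0,0,0,0,0,1],[0,0,0,0,0,0,1],[0,0,0,0,0,0,1]]'
python3 - <<'E'
from station import bot
from h import *
np.set_printoptions(suppress=True,precision=4,linewidth=150)
d=bot.get_image("wrist");cv2.imwrite("pics/w5.png",d["img"]);np.savez("pics/w5.npz",**d)
P=cloud(d);z=P[...,2]
m=(z>.036)&(z<.052);m[300:]=0;m[:,:230]=0;m[:,410:]=0;print("bars",rect(d,m,.044,200))
m=(z>.055)&(z<.074);m[300:]=0;m[:,:230]=0;m[:,410:]=0;print("jaws",rect(d,m,.064,200))
m=(z>.028)&(z<.05);m[350:]=0;m[:,:400]=0;print("block",rect(d,m,.036,200))
E
```

```text
clock: 14.95
eef_pos: [0.5247, 0.0847, 0.193]
tcp_rot: [1.0, -0.02, 0.0, 0.0]
force: [0.1, -0.2, 0.1]
opening: 0.0933
grip_force: 0.0
bars [[316.     244.       0.5096   0.0875  35.8079  18.9075   1.4806]
 [315.     146.       0.5919   0.0849  59.6095  17.9213   1.5316]
 [314.      82.       0.6389   0.0839  60.3213  17.942    1.5311]]
jaws [[315.     258.       0.5037   0.0883  36.0887   9.4745   1.5081]
 [315.     217.       0.5384   0.0871  59.2744  26.7367   1.5321]
 [314.      37.       0.6662   0.0819  59.2607  26.6435   1.5309]]
block [[572.     265.       0.4759  -0.1463  78.1     61.2133   0.0716]]
```

View pics/w5.png

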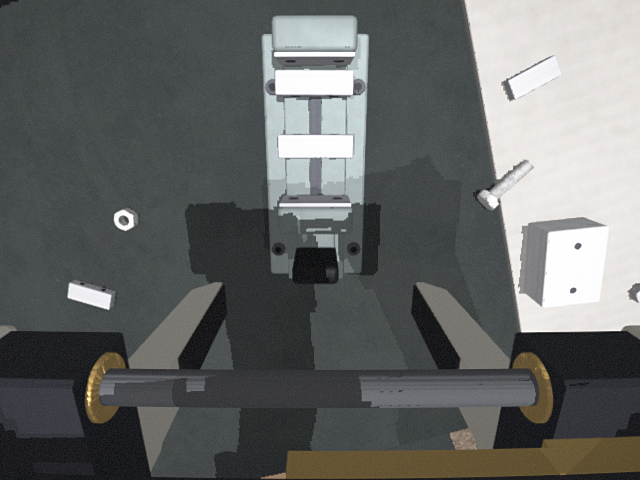

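Both bars lie flat, parallel to the jaws, 47 mm apart: (314,82) at vise x≈60 and (315,146) at x≈13. Now the block at (565,262).

```bash
python3 -m jog '[[-0.008,-0.04,0,0,0,0.056,1],[-0.008,-0.04,0,0,0,0.056,1],[-0.008,-0.04,0,0,0,0,1],[-0.008,-0.04,0,0,0,0,1],[-0.008,-0.04,0,0,0,0,1],[-0.008,-0.035,0,0,0,0,1],[0,0,-0.045,0,0,0,1],[0,0,-0.045,0,0,0,1],[0,0,-0.025,0,0,0,1],[0,0,0,0,0,0,1],[0,0,0,0,0,0,1],[0,0,0,0,0,0,1]]'
```

```text
clock: 16.2
eef_pos: [0.4768, -0.1506, 0.0793]
tcp_rot: [0.999, 0.036, 0.001, 0.0]
force: [0.7, 0.2, 0.8]
opening: 0.0933
grip_force: 0.0
```

```bash
python3 -m jog '[[-0.001,0,-0.035,0,0,0,1],[0,0,-0.02,0,0,0,1],[0,0,-0.004,0,0,0,1],[0,0,0,0,0,0,1],[0,0,0,0,0,0,1],[0,0,0,0,0,0,0],[0,0,0,0,0,0,0],[0,0,0,0,0,0,0],[0,0,0,0,0,0,0],[0,0,0,0,0,0,0],[0,0,0,0,0,0,0]]' 40
```

```text
clock: 17.3
eef_pos: [0.4748, -0.1502, 0.0193]
tcp_rot: [0.999, 0.036, -0.0, -0.0]
force: [-0.2, 1.5, 3.0]
opening: 0.0556
grip_force: 40.0
```

```bash
python3 -m jog '[[0,0,0.03,0,0,0,0],[0,0,0.045,0,0,0,0],[0,0,0.045,0,0,0,0],[0.01,0.02,0.03,0,0,-0.05,0],[0.022,0.036,0,0,0,-0.061,0],[0.022,0.036,0,0,0,0,0],[0.022,0.036,0,0,0,0,0],[0.022,0.036,0,0,0,0,0],[0.022,0.036,0,0,0,0,0],[0.019,0.034,0,0,0,0,0],[0,0,0,0,0,0,0],[0,0,0,0,0,0,0]]'
python3 -m jog '[[0,0,0,0,0,0,0],[0,0,0,0,0,0,0]]'
python3 - <<'E'
from station import bot
from h import *
d=bot.get_image("wrist");cv2.imwrite("pics/w6.png",d["img"]);np.savez("pics/w6.npz",**d)
E
```

```text
clock: 18.5
eef_pos: [0.6131, 0.0845, 0.1682]
tcp_rot: [1.0, -0.019, -0.001, 0.0]
force: [0.2, -1.8, -4.7]
opening: 0.0556
grip_force: 40.0
clock: 18.7
eef_pos: [0.6132, 0.082, 0.1691]
tcp_rot: [1.0, -0.021, -0.0, 0.0]
force: [-0.4, -0.8, -3.7]
opening: 0.0555
grip_force: 40.0
```

View pics/w6.png

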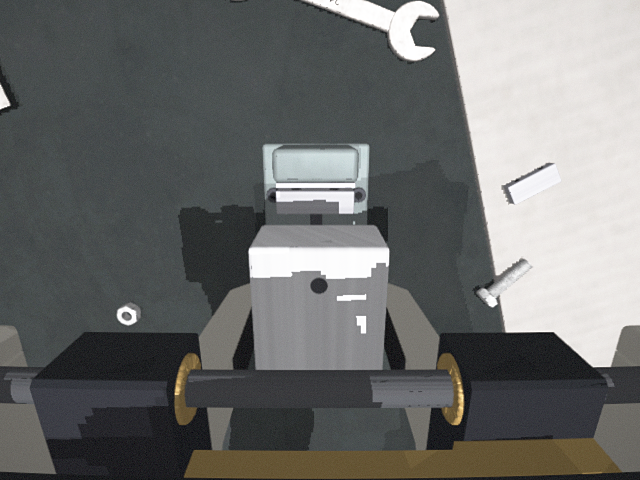

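The block is held level in front of the fixed jaw (its far face spans rows 228–247). I'll check its far end and tilt from depth.

Run:
```python
from h import *
d=dict(np.load("pics/w6.npz"));P=cloud(d)
q=P[232:243,270:370].reshape(-1,3);f=np.polyfit(q[:,1],q[:,0],1);print("far face slope, x at y=.0835",f[0],np.polyval(f,.0835),"z",q[:,2].min(),q[:,2].max(),"dx/dz",np.polyfit(q[:,2],q[:,0],1)[0])
t=P[255:340,265:370].reshape(-1,3);A=np.c_[t[:,:2],np.ones(len(t))];print("top plane",np.linalg.lstsq(A,t[:,2],rcond=None)[0],np.median(t[:,2]))
P=cloud(d);z=P[...,2];m=(z>.055)&(z<.074);m[215:]=0;m[:,:250]=0;m[:,380:]=0;print(rect(d,m,.064,100))
m=(z>.17)&(z<.2);m[350:]=0;m[:,:245]=0;m[:,392:]=0
for v in(260,300,340):
  c=np.where(m[v])[0];print(P[v,c[0]+1],P[v,c[-1]-1])
```

```text
** On entry to DLASCL parameter number  4 had an illegal value
 ** On entry to DLASCL parameter number  4 had an illegal value
 ** On entry to DLASCL parameter number  4 had an illegal value
 ** On entry to DLASCL parameter number  4 had an illegal value
 ** On entry to DLASCL parameter number  5 had an illegal value
 ** On entry to DLASCL parameter number  4 had an illegal valueTraceback (most recent call last):
  File "<stdin>", line 3, in <module>
    c, resids, rank, s = lstsq(lhs, rhs, rcond)
                         ~~~~~^^^^^^^^^^^^^^^^^
    x, resids, rank, s = _umath_linalg.lstsq(a, b, rcond,
                         ~~~~~~~~~~~~~~~~~~~^^^^^^^^^^^^^
                                             signature=signature)
                                             ^^^^^^^^^^^^^^^^^^^^
    raise LinAlgError("SVD did not converge in Linear Least Squares")
numpy.linalg.LinAlgError: SVD did not converge in Linear Least Squares
```

Run:
```python
from h import *
d=dict(np.load("pics/w6.npz"));g=cv2.cvtColor(d["img"],cv2.COLOR_BGR2GRAY).astype(float)
P=cloud(d);print("valid far",np.isfinite(P[228:245,260:380,2]).mean(),"top",np.isfinite(P[255:350,260:380,2]).mean())
uv=[(u,238+np.argmax(np.diff(cv2.GaussianBlur(g,(5,5),0)[238:260,u]))) for u in range(262,378,6)]
print(uv[::4]);
for z in(.183,.186):
  p=plane(d,uv,z);f=np.polyfit(p[:,1],p[:,0],1);print(z,"slope",f[0],"x at .0835",np.polyval(f,.0835))
print(plane(d,[(250,255),(388,255)],.186))
```

```text
valid far 0.9946078431372549 top 0.9963157894736843
[(262, np.int64(246)), (286, np.int64(246)), (310, np.int64(247)), (334, np.int64(247)), (358, np.int64(247))]
0.183 slope 0.04823545107800766 x at .0835 0.6496046301655202
0.186 slope 0.04823545107801958 x at .0835 0.6506081615087906
[[0.6480784  0.10725039 0.186     ]
 [0.64592396 0.05305769 0.186     ]]
```

```bash
python3 -m jog '[[0,0,0,0,0,0,0],[0,0,0,0,0,0,0],[0,0,0,0,0,0,0]]'; python3 -m jog '[[0.001,0,-0.03,0,0,0,0],[0,0,-0.03,0,0,0,0],[0,0,-0.02,0,0,0,0],[0,0,0,0,0,0,0],[0,0,0,0,0,0,0],[0,0,0,0,0,0,0]]'
```

```text
clock: 19.05
eef_pos: [0.6139, 0.0833, 0.1694]
tcp_rot: [1.0, -0.02, 0.0, -0.0]
force: [0.2, -0.2, -4.5]
opening: 0.056
grip_force: 40.0
clock: 19.65
eef_pos: [0.6158, 0.0837, 0.0906]
tcp_rot: [1.0, -0.02, 0.001, -0.0]
force: [-0.5, 0.2, -5.2]
opening: 0.0556
grip_force: 40.0
```

```bash
python3 -m jog '[[-0.002,0.0005,0,0,0,0,0],[0,0,-0.01,0,0,0,0],[0,0,-0.01,0,0,0,0],[0,0,0,0,0,0,0],[0,0,0,0,0,0,0]]';python3 -m jog '[[0,0,-0.003,0,0,0,0],[0,0,0,0,0,0,0],[0,0,0,0,0,0,0]]'
```

```text
clock: 20.15
eef_pos: [0.6126, 0.0841, 0.0687]
tcp_rot: [1.0, -0.02, -0.001, 0.0]
force: [0.1, -0.2, -4.2]
opening: 0.0556
grip_force: 40.0
clock: 20.45
eef_pos: [0.613, 0.0841, 0.0663]
tcp_rot: [1.0, -0.02, 0.0, -0.0]
force: [-0.2, 0.9, -4.4]
opening: 0.0559
grip_force: 40.0
```

No contact with the jaw. Fine lowering now.

```bash
python3 -m jog '[[0,0,-0.002,0,0,0,0],[0,0,0,0,0,0,0],[0,0,0,0,0,0,0]]';python3 -m jog '[[0,0,-0.001,0,0,0,0],[0,0,0,0,0,0,0],[0,0,0,0,0,0,0]]'
```

```text
clock: 20.75
eef_pos: [0.6129, 0.0841, 0.0643]
tcp_rot: [1.0, -0.02, -0.0, 0.0]
force: [0.0, -0.2, -3.2]
opening: 0.0558
grip_force: 40.0
clock: 21.05
eef_pos: [0.6131, 0.0842, 0.0634]
tcp_rot: [1.0, -0.02, 0.0, -0.0]
force: [1.7, -0.9, -2.8]
opening: 0.0556
grip_force: 40.0
```

```bash
python3 -m jog '[[0,0,-0.001,0,0,0,0],[0,0,0,0,0,0,0],[0,0,0,0,0,0,0]]'
```

```text
clock: 21.35
eef_pos: [0.6131, 0.0841, 0.0634]
tcp_rot: [1.0, -0.02, 0.0, -0.0]
force: [-3.1, 0.6, 8.7]
opening: 0.0556
grip_force: 40.0
```

```bash
python3 -m jog '[[0,0,0.001,0,0,0,0.8],[0,0,0,0,0,0,1],[0,0,0,0,0,0,1],[0,0,0,0,0,0,1],[0,0,0.02,0,0,0,1],[0,0,0.04,0,0,0,1],[-0.02,0,0.045,0,0,0,1],[-0.04,0.001,0.03,0,0,0,1],[-0.04,0.002,0,0,0,0,1],[-0.013,0.001,0,0,0,0,1],[0,0,0,0,0,0,1],[0,0,0,0,0,0,1]]'
python3 -m jog '[[0,0,0,0,0,0,1],[0,0,0,0,0,0,1]]'
python3 - <<'E'
from station import bot
from h import *
np.set_printoptions(suppress=True,precision=4,linewidth=150)
d=bot.get_image("wrist");cv2.imwrite("pics/w7.png",d["img"]);np.savez("pics/w7.npz",**d)
P=cloud(d);z=P[...,2];z[300:]=0;z[:,:230]=0;z[:,410:]=0
print("block",rect(d,(z>.07)&(z<.09),.08,100));print("jaws",rect(d,(z>.058)&(z<.069),.064,80));print("bars",rect(d,(z>.036)&(z<.05),.044,30))
E
```

```text
clock: 22.55
eef_pos: [0.5012, 0.0883, 0.1983]
tcp_rot: [1.0, -0.019, 0.001, -0.0]
force: [0.5, 0.2, -0.1]
opening: 0.0936
grip_force: 0.0
clock: 22.75
eef_pos: [0.5009, 0.088, 0.1977]
tcp_rot: [1.0, -0.02, -0.0, 0.0]
force: [-0.1, -0.1, -0.7]
opening: 0.0929
grip_force: 0.0
block [[318.     241.       0.4983   0.0884  35.7108  18.6096   1.5327]
 [318.      79.       0.612    0.0842  75.6785  56.3142  -0.0389]]
jaws [[317.     227.       0.5044   0.0887  34.8755   4.933    1.5568]
 [318.     187.       0.5375   0.0874  59.1102  25.1634   1.5472]
 [318.      10.       0.6606   0.0825  58.9459  12.559    1.5318]]
bars [[318.     213.       0.5116   0.0878  34.4985  18.3516   1.5067]
 [318.     168.       0.5494   0.0869  55.3213   0.8343   1.5324]]
```

View pics/w7.png

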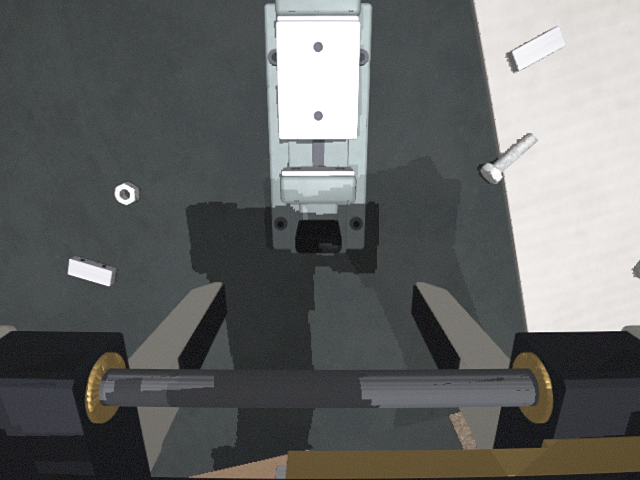

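The block sits flat, centred and square on the bars, at (318,79), with a gap of about 4 mm to the fixed jaw. Next I'll grip the handle at (318,235).

```bash
python3 -m jog '[[-0.0026,0.0004,-0.04,0,0,0,1],[0,0,-0.04,0,0,0,1],[0,0,-0.03,0,0,0,1],[0,0,-0.02,0,0,0,1],[0,0,-0.005,0,0,0,1],[0,0,0,0,0,0,1],[0,0,0,0,0,0,0],[0,0,0,0,0,0,0],[0,0,0,0,0,0,0],[0,0,0,0,0,0,0],[0,0,0,0,0,0,0],[0,0,0,0,0,0,0]]' 40
python3 -m jog '[[0,0,0,0,0,0,0],[0,0,0,0,0,0,0],[0,0,0,0,0,0,0]]' 50
```

```text
clock: 24.0
eef_pos: [0.4974, 0.0885, 0.0635]
tcp_rot: [1.0, -0.02, 0.0, -0.0]
force: [-0.8, -0.3, -0.2]
opening: 0.0493
grip_force: 0.0
clock: 24.3
eef_pos: [0.4974, 0.0887, 0.0633]
tcp_rot: [1.0, -0.019, 0.0, -0.0]
force: [-0.8, 1.4, 0.6]
opening: 0.0357
grip_force: 50.0
```

```bash
python3 -m jog '[[0.002,0,0,0,0,0,0],[0.004,-0.0002,0,0,0,0,0],[0.004,-0.0002,0,0,0,0,0],[0.004,-0.0002,0,0,0,0,0],[0.004,-0.0002,0,0,0,0,0],[0,0,0,0,0,0,0],[0,0,0,0,0,0,0]]'
python3 -m jog '[[0.002,-0.0001,0,0,0,0,0],[0.002,-0.0001,0,0,0,0,0],[0,0,0,0,0,0,0],[0,0,0,0,0,0,0]]'
```

```text
clock: 25.0
eef_pos: [0.5165, 0.0879, 0.0633]
tcp_rot: [1.0, -0.02, 0.001, -0.0]
force: [2.1, 2.7, -0.3]
opening: 0.0358
grip_force: 50.0
clock: 25.4
eef_pos: [0.5194, 0.0878, 0.0633]
tcp_rot: [1.0, -0.019, 0.0, -0.0]
force: [-1.7, 4.7, 2.8]
opening: 0.0356
grip_force: 50.0
```

```bash
python3 -m jog '[[0.001,-0.0001,0,0,0,0,0],[0.001,0,0,0,0,0,0],[0,0,0,0,0,0,0],[0,0,0,0,0,0,0]]'
python3 -m jog '[[0.001,-0.0001,0,0,0,0,0],[0.001,-0.0001,0,0,0,0,0],[0,0,0,0,0,0,0],[0,0,0,0,0,0,0]]'
python3 -m jog '[[0.001,0,0,0,0,0,0],[0,0,0,0,0,0,0],[0,0,0,0,0,0,0]]'
```

```text
clock: 25.8
eef_pos: [0.5212, 0.0877, 0.0633]
tcp_rot: [1.0, -0.019, -0.0, -0.0]
force: [-1.4, 4.3, 2.5]
opening: 0.0361
grip_force: 50.0
clock: 26.2
eef_pos: [0.5228, 0.0876, 0.0633]
tcp_rot: [1.0, -0.019, -0.0, -0.0]
force: [-4.1, 5.3, 3.5]
opening: 0.0358
grip_force: 50.0
clock: 26.5
eef_pos: [0.5238, 0.0876, 0.0633]
tcp_rot: [1.0, -0.019, -0.0, -0.0]
force: [-3.6, 5.6, 4.6]
opening: 0.0358
grip_force: 50.0
```

```bash
python3 -m jog '[[0.001,-0.0001,0,0,0,0,0],[0,0,0,0,0,0,0],[0,0,0,0,0,0,0]]'
python3 -m jog '[[0.001,0,0,0,0,0,0],[0,0,0,0,0,0,0],[0,0,0,0,0,0,0]]'
python3 -m jog '[[0.001,0,0,0,0,0,0],[0,0,0,0,0,0,0],[0,0,0,0,0,0,0]]'
```

```text
clock: 26.8
eef_pos: [0.5247, 0.0876, 0.0633]
tcp_rot: [1.0, -0.019, -0.0, -0.0]
force: [-3.5, 5.9, 5.2]
opening: 0.0355
grip_force: 50.0
clock: 27.1
eef_pos: [0.5258, 0.0875, 0.0633]
tcp_rot: [1.0, -0.019, -0.0, -0.0]
force: [-3.8, 5.4, 4.3]
opening: 0.0357
grip_force: 50.0
clock: 27.4
eef_pos: [0.5258, 0.0875, 0.0633]
tcp_rot: [1.0, -0.019, -0.001, -0.0]
force: [-7.3, 5.6, 6.7]
opening: 0.0357
grip_force: 50.0
```

```bash
python3 -m jog '[[0.001,0,0,0,0,0,0],[0,0,0,0,0,0,0],[0,0,0,0,0,0,0]]'
python3 -m jog '[[0.001,0,0,0,0,0,0],[0,0,0,0,0,0,0],[0,0,0,0,0,0,0]]'
```

```text
clock: 27.7
eef_pos: [0.5258, 0.0875, 0.0633]
tcp_rot: [1.0, -0.019, -0.002, 0.0]
force: [-10.2, 6.0, 9.6]
opening: 0.0356
grip_force: 50.0
clock: 28.0
eef_pos: [0.5259, 0.0875, 0.0632]
tcp_rot: [1.0, -0.019, -0.003, 0.0]
force: [-11.5, 5.8, 11.9]
opening: 0.0358
grip_force: 50.0
```

```bash
python3 -m jog '[[0.002,0,0,0,0,0,0],[0,0,0,0,0,0,0],[0,0,0,0,0,0,0],[0,0,0,0,0,0,0]]'
python3 - <<'E'
from station import bot
from h import *
d=bot.get_image("side");cv2.imwrite("pics/s2.png",cv2.resize(d["img"][200:340,200:400],None,fx=4,fy=4,interpolation=cv2.INTER_CUBIC))
E
```

```text
clock: 28.4
eef_pos: [0.5261, 0.0875, 0.0632]
tcp_rot: [1.0, -0.019, -0.005, 0.0]
force: [-16.4, 5.4, 15.2]
opening: 0.0356
grip_force: 50.0
```

View pics/s2.png

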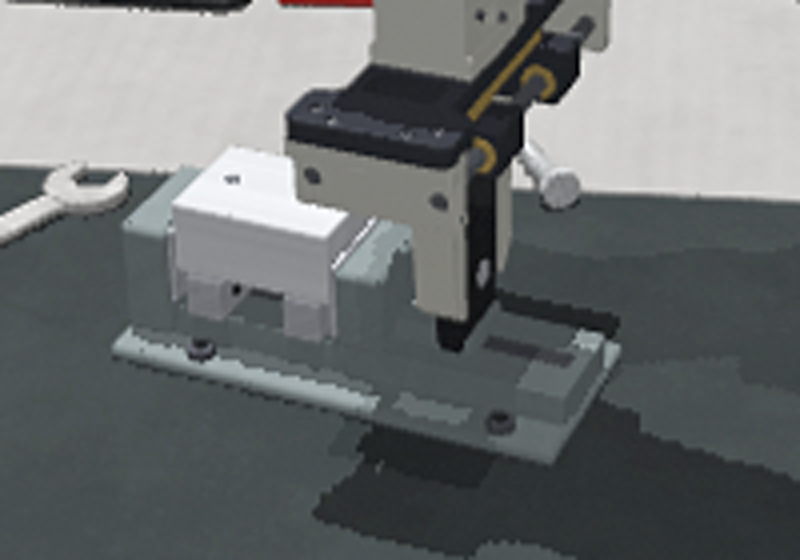

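The block is flat on both bars and held between the two jaws: its left end is on the fixed jaw at (175,240) and its right end on the sliding jaw at (335,260). I'll relax the push, release and retreat.

```bash
python3 -m jog '[[-0.002,0,0,0,0,0,0],[-0.0015,0,0,0,0,0,0],[0,0,0,0,0,0,0],[0,0,0,0,0,0,0.7],[0,0,0,0,0,0,1],[0,0,0,0,0,0,1],[0,0,0,0,0,0,1]]'
python3 -m jog '[[0,0,0.03,0,0,0,1],[0,0,0.045,0,0,0,1],[-0.02,0,0.045,0,0,0,1],[-0.03,0,0.02,0,0,0,1],[0,0,0,0,0,0,1],[0,0,0,0,0,0,1],[0,0,0,0,0,0,1]]'
python3 - <<'E'
from station import bot
from h import *
np.set_printoptions(suppress=True,precision=4,linewidth=150)
d=bot.get_image("wrist");cv2.imwrite("pics/w8.png",d["img"]);np.savez("pics/w8.npz",**d)
P=cloud(d);z=P[...,2];z[300:]=0;z[:,:230]=0;z[:,410:]=0
print("block+handle",rect(d,(z>.07)&(z<.09),.08,100));print("jaws",rect(d,(z>.058)&(z<.069),.064,80))
d=bot.get_image("side");cv2.imwrite("pics/s3.png",cv2.resize(d["img"][220:320,220:360],None,fx=5.5,fy=5.5,interpolation=cv2.INTER_CUBIC))
E
```

```text
clock: 29.15
eef_pos: [0.5281, 0.0866, 0.0632]
tcp_rot: [1.0, -0.02, 0.0, 0.0]
force: [0.3, -1.7, -0.4]
opening: 0.0632
grip_force: 0.0
clock: 29.85
eef_pos: [0.4784, 0.0871, 0.2027]
tcp_rot: [1.0, -0.02, -0.0, 0.0]
force: [0.4, 0.7, 0.2]
opening: 0.0931
grip_force: 0.0
block+handle [[315.     175.       0.5255   0.0875  35.2329  16.3331   1.5327]
 [315.      49.       0.6094   0.0843  63.6837  56.1944  -0.0402]]
jaws [[315.     119.       0.5655   0.0861  59.72    26.1304   1.5326]]
```

View pics/w8.png

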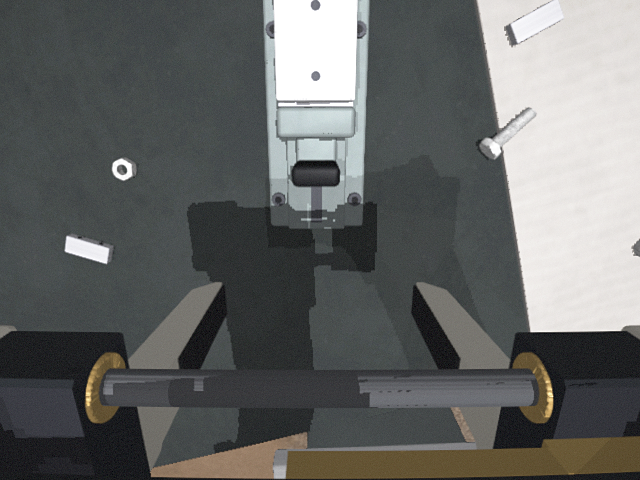

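View pics/s3.png

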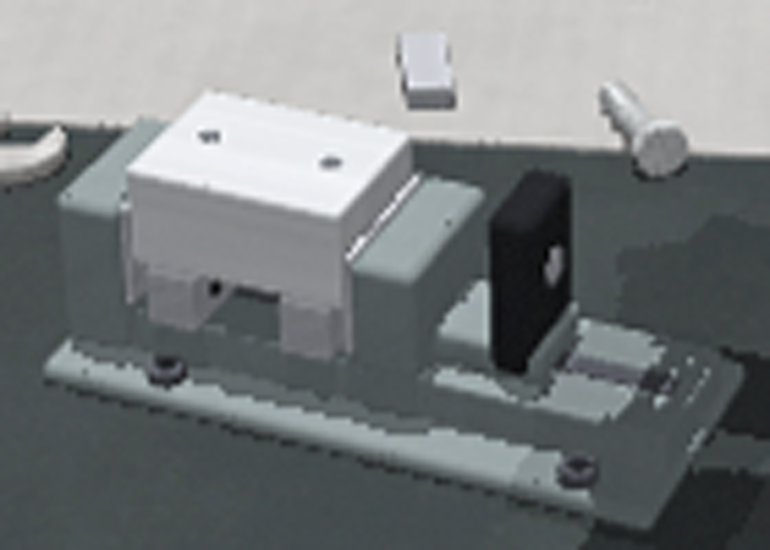

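The wrist and side views show the block clamped between both jaw faces and flat on both bars, with the handle at (315,173) and the robot clear. A last tilt check, then hand in.

Run:
```python
from h import *
d=dict(np.load("pics/w8.npz"));t=cloud(d)[5:92,285:345].reshape(-1,3);t=t[np.isfinite(t).all(1)]
s=np.linalg.lstsq(np.c_[t[:,:2],np.ones(len(t))],t[:,2],rcond=None)[0];print(s,np.median(t[:,2]))
if abs(s[:2]).max()<.02:
    from station import bot; print(bot.job_done())
```

```text
[-0.0012292   0.00211138  0.08149042] 0.08090759855200835
the job is handed in; nothing more can be done
None
```

The job is handed in: the block sits flat and centred on the two tall parallels, clamped against the fixed jaw, and the low parallels were not touched.

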